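# Top up the pearl-tin rack and swing its bar shut

## Robot

A 6-joint arm with a two-finger parallel gripper is mounted at the origin on the work surface. World frame = base frame: x ahead of the robot, y to its left, z up, the work surface at z = 0. Lengths are in m, angles in rad, forces in N, time in s.
With the tool pointing down it reaches from about 0.275 to 0.875 m from the base axis. Payload 12.5 kg.
Tool frame: the origin (TCP) lies at the very end of the fingers, on their centre line; the grasp point (between the pads) lies 19 mm behind it; z points along the fingers, y is the line along which they close (so a half turn about z gives the same grasp; the last joint's range is limited). The gripper opens to 85 mm and grips with 20 to 120 N. Pads are 22 mm wide; open, the fingers measure 114 mm over their backs; the gripper's body (76 mm by 85 mm) begins 54 mm behind the grasp point. The pads swing forward as they close: fully open they stand 13 mm farther back than shut.
Start: joints at [-1.24, 0.351, 1.652, -0, 1.139, -0.085], TCP at [0.222, -0.503, 0.231] pointing down, gripper open.
Joint ranges: [-2.75, 2.75], [-0.79, 2.1], [0.01, 2.65], [-1.57, 4.71], [0.07, 3.14], [-2.87, 2.87]. Speed limits (rad/s): [2.22, 2.22, 2.79, 3.14, 3.14, 3.14].

## Interface

Orientations are given as a 3x3 rotation matrix whose columns are the frame's x, y, z axes.
In Python, from bench import manip gives the robot as it stands. Calls block until the motion is done:
- manip.move_ptp(position, orientation): joint-space move of the TCP to a pose.
- manip.move_l(position, attitude=None, max_speed=0.15): straight line of the TCP; attitude=None keeps the orientation; max_speed is the mean speed in m/s.
- manip.move_j(angles): joint-space move.
- manip.set_gripper(opening, effort=None): opening from 0.0 (shut) to 1.0 (fully open); effort is the grip in N (None keeps the last); returns when the fingers have stopped.
- manip.dwell(seconds).
- manip.inverse_kinematics(position, orientation): joint angles nearest the present ones, or None.
- manip.grab_frame(name): name is "scene" or "side" or "wrist"; returns (picture, depth): 384x512x3 uint8, red, green, blue; 384x512 float32, m along the optical axis (not along the pixel's ray), 0 where there is no reading.
- manip.get_calibration(name): a dict with "camera_matrix" (3x3 intrinsics, pixels), "k1" (the pictures are not rectified: a ray, as slopes to the right and down, at radius r is drawn at 1 + k1 r^2 times it, then the intrinsics apply), "R" (3x3) and "t" (3): a world point X has camera coordinates R X + t. Camera axes: x right, y down, z forward; pixel columns grow to the right and rows downward; lengths in m; the calibration is good to about 2 mm. A picture is of the moment at which its call begins: read the wrist's pose just before it. get_calibration takes no time and is no camera call; for the wrist camera it gives the pose at the moment of the call.
A pose or a line that the arm cannot do raises manip.Unreachable and nothing moves.
- manip.sign_off(): hands the job in; it is judged then, once.
Trained networks look in the newest picture that a camera, given by its name, has taken for a name from the list of things; names that differ only in an ending like _2 or _b are one class to them, and where a whole thing is asked for, a point or a joint stands for the part that bears it (a point fixed in the world has none). Each returns a list of dicts, best first, with "confidence" (0 to 1); they miss things now and then, are a little off and sometimes report something else, mostly with a low value. They report only what shows in the picture. A call takes as long as a camera call.
- manip.look_for(camera, name): "at" ([x, y, z] in m, in world coordinates, good to about 4 mm: the middle of the surface that is visible of it).
Readings, each from a call of its own:
- manip.current_time(): time.
- manip.current_qpos(): joint angles.
- manip.current_joint_vel(): joint speeds.
- manip.current_joint_torque(): joint torques, N m.
- manip.current_ee_pos(): TCP position.
- manip.current_tcp_rot(): TCP orientation.
- manip.current_force(): force on the tool from outside, world axes, zero at the start.
- manip.current_ft_torque(): the same for the moment, N m.
- manip.current_grip_width(): opening from 0.0 (shut) to 1.0 (fully open).
- manip.current_grip_force(): force on a finger pad.
Only numpy, scipy, OpenCV 4.12 (cv2) and the standard library are available. Lean on these libraries where they do the work, as an engineer would, in place of code of your own. Each camera call takes 0.05 s, during which the arm holds its last target. There are 200 camera calls.

## Task

Two of the four pockets in the bench rack are empty: slide the two spare pearl tins along the table, standing, into the empty pockets, one each, until they are fully home against the back board. Then swing the rack's steel retaining bar over the tins and all the way down in front of them. Do not lift or tip any tin, and leave the tins already in the rack and everything else on the table where they are.

Things in the scene. Friction and masses are not known exactly. Their poses are not given: they have to be found in the camera images.
- rack: low plywood rack fixed to the table, 422 mm wide (y), four pockets open at the top and front (-x, towards the robot), without floor. Origin on the table, mid-width, at the depth of home tins' centres. Back board's inner face at x = +42 mm; pocket walls reach from it to x = -12 mm, 6 mm thick, 45 mm high, 104 mm apart (98 mm clear). A home tin sticks out 30 mm in front of them
- pocket0 (a point): pocket 0, counted from the robot's right (-y) to left: point on the table where the centre of a tin lies when it is home and central; axes as the rack. It may be empty or hold a tin
- pocket1 (a point): pocket 1, counted from the robot's right (-y) to left: point on the table where the centre of a tin lies when it is home and central; axes as the rack. It may be empty or hold a tin
- pocket2 (a point): pocket 2, counted from the robot's right (-y) to left: point on the table where the centre of a tin lies when it is home and central; axes as the rack. It may be empty or hold a tin
- pocket3 (a point): pocket 3, counted from the robot's right (-y) to left: point on the table where the centre of a tin lies when it is home and central; axes as the rack. It may be empty or hold a tin
- bail (a joint): hinge of the retaining bar, a U of 8 mm round steel as wide as the rack, pivoted at its ends 30 mm above the rack's y axis; cross bar 62 mm from the pivot. 0 = up, leaning 40 degrees back over the back board; 0.70 = straight up; 2.27 = fully down, level in front of the tins. Stiff (about 3 N at the bar), stays where it is left
- bail_bar (a point): middle of the length of the retaining bar's cross bar, on its centre line; the cross bar runs along the rack's y, 442 mm long
- tin_a: identical round closed tin of plain aluminium, 84 mm diameter, 60 mm tall, about 0.3 kg, with a few pearl beads on its lid; origin: centre of its underside, z up. Stands in one of the pockets from the start
- tin_b: identical round closed tin of plain aluminium, 84 mm diameter, 60 mm tall, about 0.3 kg, with a few pearl beads on its lid; origin: centre of its underside, z up. Stands in one of the pockets from the start
- spare_a: identical round closed tin of plain aluminium, 84 mm diameter, 60 mm tall, about 0.3 kg, with a few pearl beads on its lid; origin: centre of its underside, z up. Spare: stands on the table in front of the rack, on the left (+y)
- spare_b: identical round closed tin of plain aluminium, 84 mm diameter, 60 mm tall, about 0.3 kg, with a few pearl beads on its lid; origin: centre of its underside, z up. Spare: stands on the table in front of the rack, on the right (-y)
- clip_a: bystander: black plastic hair claw clip, 100 x 45 x 57 mm, lying near the robot; origin at the centre of its underside, x along its length
- clip_b: bystander: black plastic hair claw clip, 85 x 45 x 57 mm, left of the rack; origin at the centre of its underside
- glue_gun: bystander: yellow hot-glue gun lying on its side, 170 x 130 x 36 mm, left of the rack; origin under the middle of its barrel
- pearl_jar: bystander: jar of pearl beads with a white cap, 68 mm diameter, 110 mm tall, right of the rack; origin at the centre of its underside
- mug: bystander: white mug, 80 mm diameter, 90 mm tall, left, near the robot; origin at the centre of its underside
- small_tin: bystander: small flat aluminium tin, 54 mm diameter, 30 mm tall, on the right; origin at the centre of its underside

How it is judged:
On the way, in this order (a step that is already met when the one before it is completed fails the run):
1. both spare tins are home in the empty pockets, standing, with the retaining bar still up ((horizontal distance between tin_a and pocket0 below 0.015 m or horizontal distance between tin_a and pocket1 below 0.015 m or horizontal distance between tin_a and pocket2 below 0.015 m or horizontal distance between tin_a and pocket3 below 0.015 m) and (horizontal distance between tin_b and pocket0 below 0.015 m or horizontal distance between tin_b and pocket1 below 0.015 m or horizontal distance between tin_b and pocket2 below 0.015 m or horizontal distance between tin_b and pocket3 below 0.015 m) and (horizontal distance between spare_a and pocket0 below 0.015 m or horizontal distance between spare_a and pocket1 below 0.015 m or horizontal distance between spare_a and pocket2 below 0.015 m or horizontal distance between spare_a and pocket3 below 0.015 m) and (horizontal distance between spare_b and pocket0 below 0.015 m or horizontal distance between spare_b and pocket1 below 0.015 m or horizontal distance between spare_b and pocket2 below 0.015 m or horizontal distance between spare_b and pocket3 below 0.015 m) and angle between each of tin_a, tin_b, spare_a, spare_b's own z axis and vertical below 0.1 rad and value of joint bail below 1.2 rad), for 0.2 s.
2. the retaining bar is fully down (value of joint bail above 2.17 rad), for 0.2 s.
At the end, for the whole second after the job is handed in: Every one of the four tins stands upright (within 0.1 rad) and at rest in a pocket, its centre within 15 mm of the pocket's home point, and the retaining bar is down in front of them (joint above 2.17 of 2.27 rad) ((horizontal distance between tin_a and pocket0 below 0.015 m or horizontal distance between tin_a and pocket1 below 0.015 m or horizontal distance between tin_a and pocket2 below 0.015 m or horizontal distance between tin_a and pocket3 below 0.015 m) and (horizontal distance between tin_b and pocket0 below 0.015 m or horizontal distance between tin_b and pocket1 below 0.015 m or horizontal distance between tin_b and pocket2 below 0.015 m or horizontal distance between tin_b and pocket3 below 0.015 m) and (horizontal distance between spare_a and pocket0 below 0.015 m or horizontal distance between spare_a and pocket1 below 0.015 m or horizontal distance between spare_a and pocket2 below 0.015 m or horizontal distance between spare_a and pocket3 below 0.015 m) and (horizontal distance between spare_b and pocket0 below 0.015 m or horizontal distance between spare_b and pocket1 below 0.015 m or horizontal distance between spare_b and pocket2 below 0.015 m or horizontal distance between spare_b and pocket3 below 0.015 m) and angle between each of tin_a, tin_b, spare_a, spare_b's own z axis and vertical below 0.1 rad and value of joint bail above 2.17 rad and linear speed of each of tin_a, tin_b, spare_a, spare_b below 0.02 m/s); the robot touches nothing.
It fails at once if a tin is lifted (more than 20 mm) or tipped (more than 0.3 rad) (height (world z) of any of tin_a, tin_b, spare_a, spare_b above 0.02 m or angle between any of tin_a, tin_b, spare_a, spare_b's own z axis and vertical above 0.3 rad).
It fails at once if a tin that was already in the rack is moved more than 20 mm (distance of any of tin_a, tin_b from where it was at the start of the episode above 0.02 m).
It fails at once if a bystander is moved more than 30 mm (distance of any of clip_a, clip_b, glue_gun, pearl_jar, mug, small_tin from where it was at the start of the episode above 0.03 m).
It also fails if it takes over 72 s, if anything falls off the work surface, if the arm or the gripper's body presses on something with over 40 N, if the wrist force passes 120 N, or if a joint passes its speed limit or range.

## Working session

There is one attempt and no reset: what is moved stays moved. The work goes in short steps, each a Python script; the robot and the scene stay as the last script left them, time stands still between calls to the robot, and variables do not carry over. Pictures are saved under pics/ and viewed, at most 10 in all, crops included, and the job is handed in when it is done.

```bash
mkdir -p pics; ls; cat > h.py <<'E'
import numpy as np, cv2
from bench import manip
def snap(cam,fn=None):
    cal=manip.get_calibration(cam); im,d=manip.grab_frame(cam)
    if fn: cv2.imwrite('pics/'+fn,im[:,:,::-1])
    return im,d,cal
def cloud(d,cal):
    K=np.array(cal["camera_matrix"]);k=cal["k1"]
    h,w=d.shape;u,v=np.meshgrid(np.arange(w),np.arange(h))
    pts=np.stack([u,v],-1).reshape(-1,1,2).astype(float)
    s=cv2.undistortPoints(pts,K,np.array([k,0,0,0,0.])).reshape(h,w,2)
    P=np.dstack([s[...,0]*d,s[...,1]*d,d])
    X=(P-np.array(cal["t"]))@np.array(cal["R"])
    X[d<=0]=np.nan
    return X
E
python3 - <<'E'
from h import *
for c in ("scene","side"):
    im,d,cal=snap(c,c+"0.png")
    np.savez(c+"0.npz",im=im,d=d,**{k:np.array(v) for k,v in cal.items()})
    print(c,(-np.array(cal["R"]).T@np.array(cal["t"])).round(3))
    for n in ("rack","tin_a","bail_bar","clip_a","glue_gun","pearl_jar","mug","small_tin"):
        print(n,[(np.round(r["at"],3).tolist(),round(r["confidence"],2)) for r in manip.look_for(c,n)])
print(manip.current_time())
a=cv2.imread("pics/scene0.png")
E
```

```text
pics
scene [1.585 0.361 0.84 ]
rack [([0.704, 0.036, 0.034], 0.84)]
tin_a [([0.657, -0.093, 0.061], 0.59)]
bail_bar [([0.695, 0.07, 0.08], 0.81), ([0.646, -0.43, 0.075], 0.64)]
clip_a [([0.527, 0.414, 0.026], 0.77), ([0.398, -0.025, 0.034], 0.67)]
glue_gun [([0.692, 0.415, 0.029], 0.74)]
pearl_jar [([0.649, -0.426, 0.075], 0.59), ([0.527, 0.414, 0.028], 0.43)]
mug [([0.415, 0.374, 0.057], 0.8)]
small_tin [([0.471, -0.441, 0.028], 0.6)]
side [ 0.292 -1.095  1.259]
rack [([0.687, 0.042, 0.036], 0.75)]
tin_a [([0.642, 0.084, 0.062], 0.8), ([0.639, -0.12, 0.059], 0.79)]
bail_bar [([0.689, -0.003, 0.082], 0.77)]
clip_a [([0.386, -0.03, 0.029], 0.81), ([0.509, 0.408, 0.029], 0.66), ([0.452, -0.458, 0.026], 0.58)]
glue_gun [([0.672, 0.392, 0.032], 0.62), ([0.689, 0.044, 0.039], 0.46)]
pearl_jar [([0.622, -0.463, 0.088], 0.95), ([0.687, 0.049, 0.041], 0.51)]
mug [([0.381, 0.346, 0.056], 0.91), ([0.688, 0.045, 0.037], 0.56)]
small_tin [([0.453, -0.458, 0.028], 0.78)]
0.9
```

View pics/scene0.png

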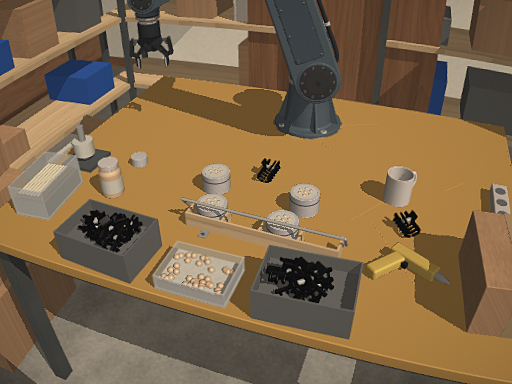

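View pics/side0.png

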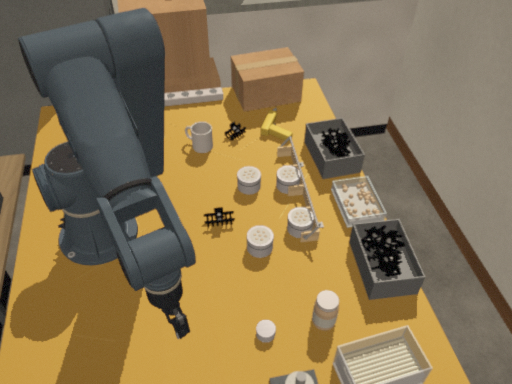

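The scene shows four tins (scene px: spares at 216,178 and 304,200; racked at 211,206 and 282,222), with the black clip near the robot at (267,170). The side view shows the rack running from about (285,145) to (315,235). Next I'll make a top-down height map from both depth images.

```bash
cat > ortho.py <<'E'
from h import *
def ortho(files,fn,x0=.3,x1=.85,y0=-.35,y1=.35,s=850):
    out=[]
    for f in files:
        z=np.load(f); X=cloud(z["d"],z); im=z["im"]
        H=np.zeros((int((x1-x0)*s),int((y1-y0)*s),3),np.uint8)
        m=(X[...,0]>x0)&(X[...,0]<x1-.002)&(X[...,1]>y0+.002)&(X[...,1]<y1)
        P=X[m];C=im[m];o=np.argsort(P[:,2]);P=P[o];C=C[o]
        col=cv2.applyColorMap(np.clip(P[:,2]/.11*255,0,255).astype(np.uint8),cv2.COLORMAP_JET)[:,0]
        r=((x1-P[:,0])*s).astype(int);c=((y1-P[:,1])*s).astype(int)
        for p,q,k in zip(r,c,col): cv2.circle(H,(q,p),1,k.tolist(),-1)
        out.append(H)
    cv2.imwrite("pics/"+fn,out[0])
    return out
def circ(P,zlo=.054,zhi=.068):
    pass
if __name__=="__main__":
    ortho(["side0.npz"],"ortho_side.png")
    for f in ("side0.npz","scene0.npz"):
        z=np.load(f);X=cloud(z["d"],z)
        tab=X[(X[...,0]>.45)&(X[...,0]<.52)&(abs(X[...,1])<.3)];print(f,"table z",np.nanmedian(tab[:,2]))
        lid=((X[...,2]>.05)&(X[...,2]<.07)&(X[...,0]>.4)&(X[...,0]<.75)&(abs(X[...,1])<.32)).astype(np.uint8)
        n,L,st,_=cv2.connectedComponentsWithStats(lid)
        for i in range(1,n):
            if st[i,4]<60: continue
            P=X[L==i]
            (c,r)=cv2.minEnclosingCircle(P[:,:2].astype(np.float32)); print(st[i],np.round(c,4),round(r,4),np.median(P,0).round(4))
        # rack wood
        m=(X[...,2]>.036)&(X[...,2]<.052)&(X[...,0]>.55)&(X[...,0]<.78)&(abs(X[...,1])<.32)
        P=X[m]; np.save(f[:4]+"_rack.npy",P); print(len(P),P.min(0),P.max(0))
E
python3 ortho.py
```

```text
side0.npz table z 0.0007007718713503044
[237 167  24  18 343] [0.5173 0.1211] 0.0466 [0.5156 0.1156 0.0592]
[276 166  24  18 344] [0.6559 0.0975] 0.0468 [0.6527 0.0935 0.0592]
[288 207  26  22 431] [ 0.6468 -0.1035] 0.0444 [ 0.6443 -0.1082  0.0594]
[246 226  27  23 472] [ 0.5009 -0.1557] 0.0442 [ 0.4993 -0.1595  0.0591]
438 [ 0.55000571 -0.30283049  0.03603205] [0.77995836 0.31792685 0.05194954]
scene0.npz table z -0.001958230362538475
[202 164  28  18 415] [ 0.5044 -0.1527] 0.0444 [ 0.5116 -0.1491  0.0607]
[290 184  30  21 501] [0.5221 0.1228] 0.0451 [0.5299 0.1259 0.0608]
[197 194  31  14 281] [ 0.6404 -0.1003] 0.0438 [ 0.6392 -0.0993  0.061 ]
[196 204  27  11 165] [ 0.6692 -0.1005] 0.0384 [ 0.681  -0.0986  0.0591]
[267 210  32  16 327] [0.6548 0.101 ] 0.0427 [0.6481 0.1023 0.0611]
[266 222  31  12 187] [0.6739 0.1023] 0.0395 [0.6903 0.1025 0.0592]
1228 [ 0.55001381 -0.17101342  0.03602792] [0.71740634 0.27612799 0.05199936]
```

View pics/ortho_side.png

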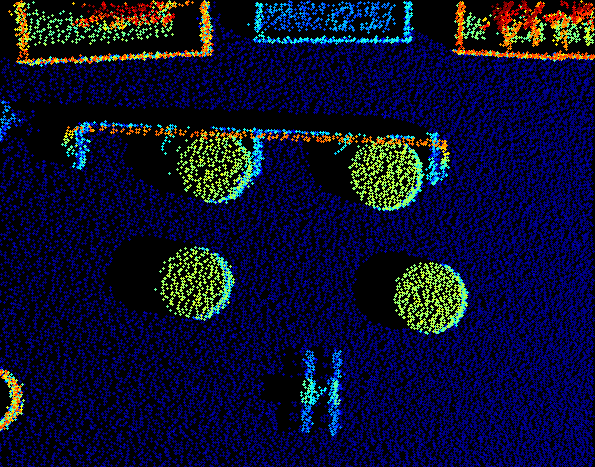

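The height map shows tins in pockets 0 and 2, so pockets 1 and 3 are empty. The clip covers about x 0.34–0.44, y -0.05–0. I'll look from above with the wrist camera to refine the positions.

```bash
python3 - <<'E'
from h import *
print(np.round(manip.current_tcp_rot(),2), manip.current_grip_width())
D=np.array([[1,0,0],[0,-1,0],[0,0,-1.]])
print(manip.inverse_kinematics([.55,.05,.42],D))
manip.move_ptp([.55,.05,.42],D)
manip.dwell(.2)
p=np.array(manip.current_ee_pos()); im,d,cal=snap("wrist","wrist1.png")
np.savez("wrist1.npz",im=im,d=d,**{k:np.array(v) for k,v in cal.items()})
c=-np.array(cal["R"]).T@np.array(cal["t"]); print("cam rel tcp",c-p, np.round(cal["R"],2))
X=cloud(d,cal); print(np.nanmin(X,(0,1)),np.nanmax(X,(0,1)),manip.current_time())
from ortho import ortho
ortho(["wrist1.npz"],"ortho_w.png")
for n in ("tin_a","rack","bail"): print(n,[(np.round(r["at"],3).tolist(),round(r["confidence"],2)) for r in manip.look_for("wrist",n)])
E
```

```text
[[ 0.91  0.4   0.  ]
 [ 0.4  -0.91  0.  ]
 [ 0.   -0.   -1.  ]] 0.9957722508605593
[ 6.36183960e-03  2.34487040e-01  1.35245820e+00 -4.44089210e-16
  1.55464742e+00  1.57715817e+00]
cam rel tcp [0.07425284 0.00089038 0.14169898] [[ 0.   -1.    0.  ]
 [-0.96  0.    0.29]
 [-0.29 -0.   -0.96]]
[-0.11142297 -0.66974637 -0.00573694] [0.82392611 0.73047273 0.51951769] 3.5333
tin_a [([0.655, 0.099, 0.059], 0.9), ([0.65, -0.094, 0.061], 0.71)]
rack [([0.691, 0.055, 0.046], 0.98)]
bail []
```

View pics/wrist1.png

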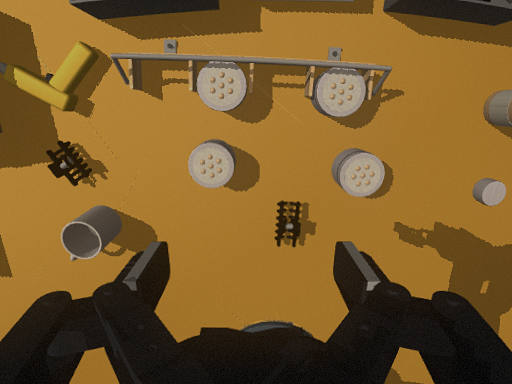

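View pics/ortho_w.png

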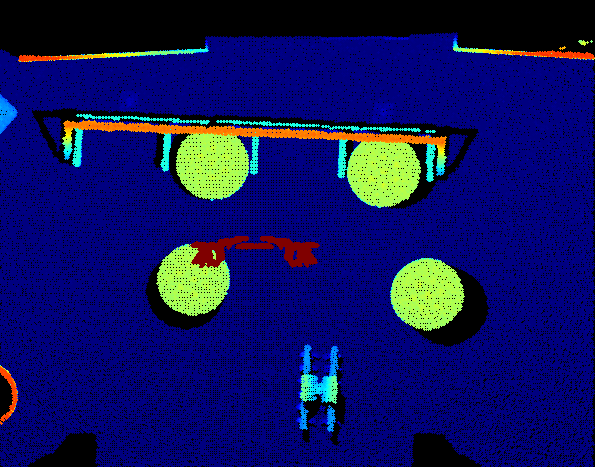

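The wrist view is clear: walls, bar, tins and clip all show. The red marks are the gripper itself. Now I'll fit the rack pose and the lid circles.

```bash
python3 - <<'E'
from h import *
z=np.load("wrist1.npz");X=cloud(z["d"],z);P=X.reshape(-1,3);P=P[np.isfinite(P[:,0])]
print("table",np.median(P[(P[:,0]>.55)&(P[:,0]<.6)&(abs(P[:,1])<.25),2]))
lid=((X[...,2]>.052)&(X[...,2]<.066)&(X[...,0]>.4)&(X[...,0]<.71)&(abs(X[...,1])<.3)).astype(np.uint8)
n,L,st,_=cv2.connectedComponentsWithStats(lid)
for i in range(1,n):
    if st[i,4]<200: continue
    Q=X[L==i];Q=Q[Q[:,2]>.056]; c,r=cv2.minEnclosingCircle(Q[:,:2].astype(np.float32)); print(np.round(c,4),round(r,4),np.median(Q[:,2]))
B=P[(P[:,2]>.07)&(P[:,2]<.095)&(P[:,0]>.66)&(P[:,0]<.73)&(abs(P[:,1]-.05)<.24)]
vx,vy,x0,y0=cv2.fitLine(B[:,:2].astype(np.float32),cv2.DIST_HUBER,0,.01,.01).ravel()
a=np.arctan2(vy,vx); a=a-np.pi/2 if a>0 else a+np.pi/2
print("bar",x0,y0,"yaw",a,"z top",np.percentile(B[:,2],98), "y range",B[:,1].min(),B[:,1].max())
R=np.array([[np.cos(a),-np.sin(a)],[np.sin(a),np.cos(a)]])
W=P[(P[:,2]>.038)&(P[:,2]<.05)&(P[:,0]>.62)&(P[:,0]<.75)&(abs(P[:,1]-.05)<.24)]
q=(W[:,:2]-[x0,y0])@R
b=(B[:,:2]-[x0,y0])@R; print("bar y",np.percentile(b[:,1],[.2,99.8]))
back=q[q[:,0]>.005]; print("back board x",np.percentile(back[:,0],[1,5,50,95,99]),"y",np.percentile(back[:,1],[.5,99.5]))
w=q[q[:,0]<-.008]
h,e=np.histogram(w[:,1],np.arange(-.24,.24,.004))
lab=np.split(np.sort(w[:,1]),np.where(np.diff(np.sort(w[:,1]))>.01)[0]+1)
for l in lab:
    if len(l)>15:
        s=w[(w[:,1]>=l[0])&(w[:,1]<=l[-1])]; print("wall y",np.median(l),l[0],l[-1],"x front",np.percentile(s[:,0],2),len(l))
np.save("rk.npy",[x0,y0,a])
E
```

```text
table 0.4961983349795855
[0.6577 0.1004] 0.0422 0.05946585510579888
[ 0.6484 -0.1019] 0.0423 0.059754935880895074
[0.5211 0.1228] 0.0419 0.05935095207658013
[ 0.5035 -0.153 ] 0.0422 0.059751237886249496
bar 0.6936507 0.051143445 yaw -0.042860627 z top 0.08463506646093642 y range -0.17359379744355866 0.27366726965500193
bar y [-0.22415022  0.2218297 ]
back board x [0.00922894 0.00972414 0.01100329 0.01222234 0.01257448] y [-0.21026509  0.20612844]
wall y -0.20904423620485288 -0.22487918406364665 -0.2047116147580007 x front -0.04644110676843927 137
wall y -0.10692386852251415 -0.12468342698994964 -0.10183545952353974 x front -0.06434315635062997 158
wall y -0.0013129282098356004 -0.004818431768601666 0.02590578530008303 x front -0.0692791357715837 98
wall y 0.10247395293168594 0.09851810518452768 0.10657831284004023 x front -0.04718059698498028 108
wall y 0.2069399515268575 0.20242753248116988 0.22150948229219114 x front -0.04662888020490207 149
```

```bash
cat >> h.py <<'E'
x0,y0,a=np.load("rk.npy"); RK=np.array([[np.cos(a),-np.sin(a)],[np.sin(a),np.cos(a)]])
O=np.array([x0,y0])+RK@[-.0384,-.0016]
def w(x,y): return O+RK@[x,y]
def rot(yaw):
    c,s=np.cos(yaw),np.sin(yaw); return np.array([[c,s,0],[s,-c,0],[0,0,-1.]])
def pick(p,yaw):
    q0=np.array(manip.current_qpos());best=None
    for k in (yaw,yaw+np.pi):
        q=manip.inverse_kinematics(p,rot(k))
        if q is not None and (best is None or np.abs(np.array(q)-q0).max()<best[0]): best=(np.abs(np.array(q)-q0).max(),rot(k))
    if best is None: raise RuntimeError("no IK")
    return best[1]
OFF=.0444; ZP=.012; ZT=.13
def behind(c,u,back=.018):
    s=np.array(c)-u*(OFF+back); r=pick([*s,ZT],np.arctan2(u[1],u[0]))
    manip.move_ptp([*s,ZT],r); manip.move_l([*s,ZP],max_speed=.15)
def tins(fn=None):
    im,d,cal=snap("wrist",fn); X=cloud(d,cal)
    m=((X[...,2]>.056)&(X[...,2]<.066)&(X[...,0]>.4)&(X[...,0]<.72)&(abs(X[...,1])<.3)).astype(np.uint8)
    n,L,st,_=cv2.connectedComponentsWithStats(m);out=[]
    for i in range(1,n):
        if st[i,4]<300: continue
        c,r=cv2.minEnclosingCircle(X[L==i][:,:2].astype(np.float32))
        out.append((np.array(c),r))
    return out
def stage(c,T):
    c=np.array(c);u=(T-c)/np.linalg.norm(T-c)
    behind(c,u); f=np.array(manip.current_force())
    e=T-u*OFF; manip.move_l([*e,ZP],max_speed=.08)
    print("force",np.round(np.array(manip.current_force())-f,1))
    s=e-u*.02; manip.move_l([*s,ZP],max_speed=.15); manip.move_l([*s,ZT],max_speed=.25)
E
python3 - <<'E'
from h import *
print("origin",O,"pockets",[w(0,k) for k in (-.156,-.052,.052,.156)])
manip.set_gripper(.6); print(manip.current_grip_width())
stage([.5211,.1228],w(-.115,.156))
p=w(-.2,.156); q=[*p,.28]; manip.move_ptp(q,pick(q,a)); manip.dwell(.15)
for c,r in tins("st1.png"): print(c.round(4),round(r,4),((c-O)@RK).round(4))
print(manip.current_time())
E
```

```text
origin [0.65521743 0.05119026] pockets [array([ 0.64853322, -0.10466647]), array([ 0.65298936, -0.00076199]), array([0.6574455, 0.1031425]), array([0.66190164, 0.20704699])]
0.6005761900527596
force [ 0.3 -0.6 -0.3]
[0.6499 0.1006] 0.0407 [-0.0074  0.0491]
[ 0.6294 -0.0849] 0.0335 [-0.02   -0.1371]
[0.5466 0.2121] 0.0423 [-0.1154  0.1561]
[ 0.4993 -0.131 ] 0.0354 [-0.148  -0.1887]
10.1833
```

View pics/st1.png

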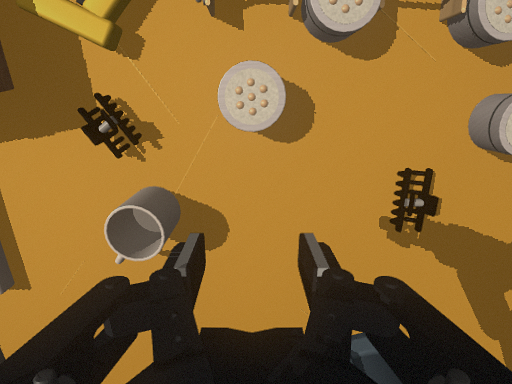

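The spare tin (px 252,96) stands at rack (-0.115, 0.156), which is where I aimed it; the other tins are cropped by the frame. Next I'll push it home, then stage and push the second tin.

```bash
cat >> h.py <<'E'
def home(y,cx=-.115):
    u=RK@[1,0]; behind(w(cx,y),u,.015); f0=np.array(manip.current_force())
    manip.move_l([*w(-OFF-.008,y),ZP],max_speed=.08)
    for k in range(8):
        e=w(-OFF-.006+.002*k,y); manip.move_l([*e,ZP],max_speed=.03)
        f=(np.array(manip.current_force())-f0)[:2]@u
        if f<-6: break
    print("step",k,"force",round(f,1))
    s=w(-OFF-.04,y); manip.move_l([*s,ZP],max_speed=.15); manip.move_l([*s,ZT],max_speed=.25)
E
python3 - <<'E'
from h import *
home(.156)
print(manip.current_time())
stage([.5035,-.153],w(-.115,-.052))
p=w(-.2,-.0); q=[*p,.34]; manip.move_ptp(q,pick(q,a)); manip.dwell(.15)
for c,r in tins("st2.png"): print(c.round(4),round(r,4),((c-O)@RK).round(4))
print(manip.current_time())
E
```

```text
step 5 force -8.3
16.0167Traceback (most recent call last):
  File "<stdin>", line 4, in <module>
  File "h.py", line 44, in stage
    e=T-u*OFF; manip.move_l([*e,ZP],max_speed=.08)
               ~~~~~~~~~~~~^^^^^^^^^^^^^^^^^^^^^^^
bench.Unreachable: the arm cannot follow that straight line within its joint ranges
```

```bash
python3 - <<'E'
from h import *
print(np.round(manip.current_qpos(),2),np.round(manip.current_ee_pos(),3))
c=np.array([.5035,-.153]);T=w(-.115,-.052);u=(T-c)/np.linalg.norm(T-c);yw=np.arctan2(u[1],u[0]);print(yw)
for k in (yw,yw+np.pi):
  for t in np.linspace(-.018,.154,5):
    p=c-u*OFF+u*t; q=manip.inverse_kinematics([*p,ZP],rot(k)); print(round(t,3),None if q is None else np.round(q,2))
E
```

```text
[-0.5   0.65  1.83  0.    0.66  2.86] [ 0.491 -0.214  0.013]
1.3541333132353102
-0.018 [-0.5   0.65  1.83 -0.    0.66 -0.28]
0.025 [-0.42  0.64  1.85 -0.    0.65 -0.2 ]
0.068 [-0.34  0.64  1.85 -0.    0.65 -0.12]
0.111 [-0.26  0.64  1.85 -0.    0.65 -0.04]
0.154 [-0.17  0.64  1.84 -0.    0.66  0.04]
-0.018 [-0.5   0.65  1.83 -0.    0.66  2.86]
0.025 None
0.068 None
0.111 None
0.154 None
```

```bash
sed -i 's/np.abs(np.array(q)-q0).max()<best\[0\]/cost(q,q0)<best[0]/; s/best=(np.abs(np.array(q)-q0).max(),rot(k))/best=(cost(q,q0),rot(k))/' h.py
sed -i 's/^def pick/def cost(q,q0): return abs(q[5])+.2*np.abs(np.array(q)-q0).max()\ndef pick/' h.py
python3 - <<'E'
from h import *
p=manip.current_ee_pos(); manip.move_l([p[0],p[1],ZT],max_speed=.25)
stage([.5035,-.153],w(-.115,-.052))
q=[*w(-.2,0),.34]; manip.move_ptp(q,rot(a)); manip.dwell(.15)
for c,r in tins("st2.png"): print(c.round(4),round(r,4),((c-O)@RK).round(4))
print(manip.current_time())
E
```

```text
force [ 0.3 -0.8  1.5]
[0.6625 0.2068] 0.0422 [0.0007 0.1558]
[0.6559 0.1   ] 0.0419 [-0.0014  0.0488]
[ 0.6462 -0.1014] 0.0423 [-0.0024 -0.1528]
[0.538  0.0042] 0.0422 [-0.1151 -0.0519]
27.6833
```

View pics/st2.png

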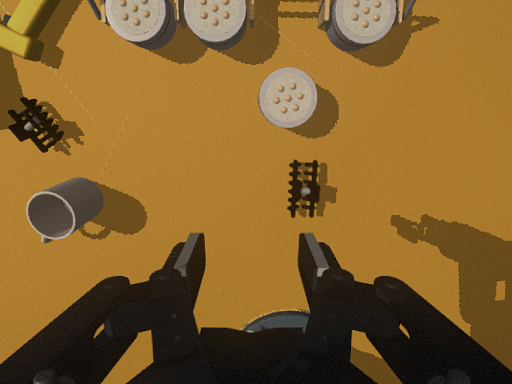

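The first spare is home in pocket 3 (px 138,15), and the second is staged in front of pocket 1 (px 288,97), clear of the clip. I'll push it home and check.

```bash
python3 - <<'E'
from h import *
home(-.052)
q=[*w(-.115,0),.36]; manip.move_ptp(q,rot(a)); manip.dwell(.15)
for c,r in tins("st3.png"): print(c.round(4),round(r,4),((c-O)@RK).round(4))
im,d,cal=snap("wrist"); P=cloud(d,cal).reshape(-1,3); P=P[np.isfinite(P[:,0])]
q=(P[:,:2]-O)@RK; m=(q[:,0]>.01)&(q[:,0]<.07)&(abs(q[:,1])<.2)&(P[:,2]>.066)&(P[:,2]<.1)
print("bar x",np.percentile(q[m,0],[2,50,98]),"z",np.percentile(P[m,2],[2,50,98]))
print(manip.current_time())
E
```

```text
step 5 force -9.6
[0.6642 0.2074] 0.0426 [0.0023 0.1565]
[0.6579 0.1003] 0.0424 [0.0006 0.0492]
[ 0.6553 -0.0008] 0.0419 [ 0.0023 -0.0519]
[ 0.6482 -0.1016] 0.0424 [-0.0005 -0.1529]
bar x [0.0345821  0.03796782 0.04199942] z [0.07829691 0.08233236 0.08457807]
34.925
```

View pics/st3.png

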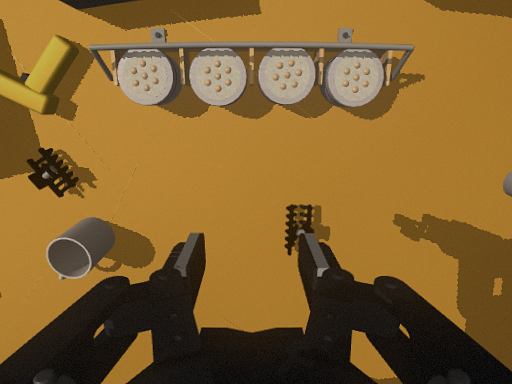

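All four tins are home (px 146,77; 218,76; 287,75; 354,77) and the bar is still up. Next I'll grip the bar at mid-width, above the gap between tins, and swing it along its arc.

```bash
python3 - <<'E'
from h import *
Y=-.0013; D=.012
def arc(th): return [*w(.0005-.062*np.sin(th),Y),.030+.062*np.cos(th)-D]
p=arc(np.radians(-40)); top=[p[0],p[1],.17]
r=pick(top,a+np.pi/2)
ths=np.radians(np.linspace(-40,92,13))
assert all(manip.inverse_kinematics(arc(t),r) is not None for t in ths)
manip.move_ptp(top,r); manip.set_gripper(.35); manip.move_l(p,max_speed=.12)
f0=np.array(manip.current_force())
manip.set_gripper(0,effort=35); print("grip",manip.current_grip_width()*85,np.round(np.array(manip.current_force())-f0,1))
for t in ths[1:]:
    manip.move_l(arc(t),max_speed=.07); f=np.array(manip.current_force())-f0
    print(round(np.degrees(t)),np.round(f,1),round(manip.current_grip_width()*85,1))
    if np.linalg.norm(f)>30: break
print(manip.current_ee_pos(),manip.current_time())
E
```

```text
grip 6.334756556441322 [-0.6 -0.   1.1]
-29 [1.4 0.7 1.3] 6.1
-18 [1.4 0.4 6.4] 6.2
-7 [ 2.4 -0.5  7.9] 6.3
4 [-0.6  0.5 12.1] 6.2
15 [-3.8  0.6  8.3] 6.3
26 [-2.1  0.6  1.6] 6.4
37 [ 0.8  0.8 -2.6] 5.9
48 [ 5.   0.9 -6.6] 6.7
59 [ 8.6  1.3 -7.4] 6.4
70 [10.3  0.3 -6.2] 6.0
81 [10.6 -0.3 -3.8] 5.9
92 [ 6.2 -0.   9. ] 6.6
[0.59542208 0.05249685 0.01693082] 41.8333
```

```bash
python3 - <<'E'
from h import *
manip.set_gripper(.2); p=np.array(manip.current_ee_pos()); manip.move_l([p[0],p[1],.18],max_speed=.15)
q=[*w(-.14,0),.36]; manip.move_ptp(q,rot(a)); manip.dwell(.15)
for c,r in tins("st4.png"): print(c.round(4),round(r,4),((c-O)@RK).round(4))
im,d,cal=snap("wrist"); P=cloud(d,cal).reshape(-1,3); P=P[np.isfinite(P[:,0])]
q=(P[:,:2]-O)@RK; m=(q[:,0]>-.075)&(q[:,0]<-.05)&(abs(q[:,1])<.2)&(P[:,2]>.012)&(P[:,2]<.1)
print("bar x",np.percentile(q[m,0],[2,50,98]),"z",np.percentile(P[m,2],[2,50,98]))
print(manip.current_time())
E
```

```text
[0.6574 0.1002] 0.0423 [0.0001 0.0491]
[ 6.553e-01 -3.000e-04] 0.0424 [ 0.0023 -0.0515]
[0.6638 0.2072] 0.0424 [0.0019 0.1562]
[ 0.6487 -0.1014] 0.0425 [-0.     -0.1527]
bar x [-0.06380204 -0.0601034  -0.05552058] z [0.02910893 0.03232791 0.03461498]
45.0
```

View pics/st4.png

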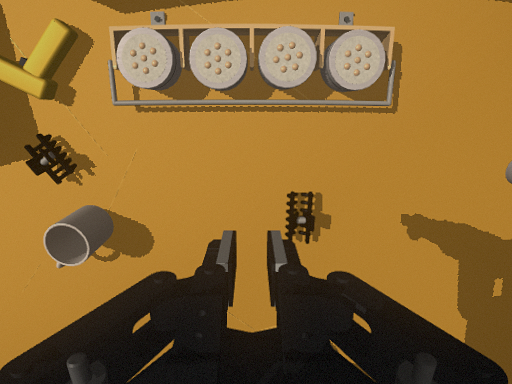

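The bar lies level in front of the tins (px row about 102): its top is at z ≈ 34 mm, so its centre is at 30 mm and it is fully down. All four tins are home and the arm is clear.

```bash
python3 -c "
from bench import manip
print(manip.sign_off())"
```

```text
the job is handed in; nothing more can be done
None
```

I slid both spare tins into the empty pockets and swung the retaining bar fully down; the last wrist-camera check showed all four tins home within about 4 mm, and I handed the job in at about 45 s of the 72 s.

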